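# Wordless drink order at the lounge bar

## Robot

A 6-joint arm with a two-finger parallel gripper is mounted at the origin on the work surface. World frame = base frame: x ahead of the robot, y to its left, z up, the work surface at z = 0. Lengths are in m, angles in rad, forces in N, time in s.
With the tool pointing down it reaches from about 0.275 to 0.75 m from the base axis. Payload 10.2 kg.
Tool frame: the origin (TCP) lies at the very end of the fingers, on their centre line; the grasp point (between the pads) lies 19 mm behind it; z points along the fingers, y is the line along which they close (so a half turn about z gives the same grasp; the last joint's range is limited). The gripper opens to 85 mm and grips with 20 to 120 N. Pads are 22 mm wide; open, the fingers measure 114 mm over their backs; the gripper's body (76 mm by 85 mm) begins 54 mm behind the grasp point. The pads swing forward as they close: fully open they stand 13 mm farther back than shut.
Start: joints at [-1.404, 0.313, 1.498, -0, 1.331, -0.223], TCP at [0.199, -0.486, 0.231] pointing down, gripper open.
Joint ranges: [-2.94, 2.94], [-0.97, 2.17], [0.19, 2.56], [-1.23, 4.37], [0.02, 3.11], [-2.88, 2.88]. Speed limits (rad/s): [2.39, 2.39, 3.01, 3.14, 3.14, 3.14].

## Interface

Orientations are given as a unit quaternion [w, x, y, z].
In Python, from bench import * gives the robot as it stands. The module is installed in compiled form; this text tells all that it offers.
- The arm moves only by the tool drive_tool, never from a script. Its argument "moves" is a list of rows, each a list of 3 entries, a list of its own where there are three numbers: the finger opening in cm, from 0 to 8.54, then the shift along the tool's x, y, z in cm, then the turn, a rotation vector about the tool's x, y, z in degrees. A call has exactly 5 rows; each row is the pose to reach, as a shift and turn from the pose commanded when the call began, along the tool's axes at that moment; what a row does not reach only later rows make up. A row lasts 1/12 s, in which the tool goes at most 41.7 mm and 7.16 degrees, less where a joint would pass 70% of its speed; a pose out of reach is approached as far as the arm can. A call with a gripper value outside its range is refused whole. The fingers move at their own pace and stop on an object; "force" is the grip in N (left out, the last holds). Time passes only in rows, so rows that repeat a pose let the fingers close, or fill a call up. It gives the time, the measured TCP pose, the force, the opening and the grip force at its end, in the units of the state.
- observe(): the state, without advancing time (a new reading comes with each control period).
- grab_frame(name): name is "side" or "top" or "wrist"; returns the picture (420x560x3 uint8, red, green, blue); there is no depth.
- camera_params(name): a dict with "vfov" (degrees; the focal length in pixels is half the picture's height over the tangent of half this angle, whatever the lens; pixels are square), "cx", "cy" (the principal point, pixels), "k1" (the pictures are not rectified: a ray, as slopes to the right and down, at radius r is drawn at 1 + k1 r^2 times it, then the intrinsics apply), "R" (3x3) and "t" (3): a world point X has camera coordinates R X + t. Camera axes: x right, y down, z forward; pixel columns grow to the right and rows downward; lengths in m; the calibration is good to about 2 mm. A picture is of the moment at which its call begins: read the wrist's pose just before it. camera_params takes no time and is no camera call; for the wrist camera it gives the pose at the moment of the call.
- job_done(): hands the job in; it is judged then, once.
Trained networks look in the newest picture that a camera, given by its name, has taken for a name from the list of things; names that differ only in an ending like _2 or _b are one class to them, and where a whole thing is asked for, a point or a joint stands for the part that bears it (a point fixed in the world has none). Each returns a list of dicts, best first, with "conf" (0 to 1); they miss things now and then, are a little off and sometimes report something else, mostly with a low value. They report only what shows in the picture. A call takes as long as a camera call.
- recognise(label, camera): "point" ([row, column] in pixels, amid what is visible of it).
- trace(label, camera): "region" (420x560 bool, what is visible of it) and "point" ([row, column] in pixels, amid what is visible of it).
- tip_of(label, camera): "point" ([row, column] in pixels: a listed point, or the origin of a listed thing).
The state is a dict: "t": time; "joints": joint angles; "qd": joint speeds; "tau": joint torques, N m; "ee_pos": TCP position; "eef_rot": TCP orientation; "wrist_force": force on the tool from outside, world axes, zero at the start; "torque": the same for the moment, N m; "finger_gap": finger opening in m; "grip_force": force on a finger pad.
Only numpy, scipy, OpenCV 4.12 (cv2) and the standard library are available. Lean on these libraries where they do the work, as an engineer would, in place of code of your own. Each camera call takes 0.05 s, during which the arm holds its last target. There are 200 camera calls.

## Task

Place a drink order without words. Press the plunger of the call bell down gently and let it come up again; then point down at the stopper of the round decanter, with the fingertips about 2 cm above it, and keep still there for two seconds; then point in the same way at the mouth of the goblet, the stemmed glass with the wide bowl, and finish with the fingertips still hovering there. Touch nothing but the bell, and do not lift it or shove it along.

Things in the scene. Friction and masses are not known exactly. Their poses are not given: they have to be found in the camera images.
- bell: Call bell standing loose on the counter, 0.4 kg: black round foot 86 mm across and 12 mm high, brass dome up to 45 mm high, and a plunger on top. Origin: centre of its underside, z up. It stands on the robot's side of the decanter tray. The axes of the decanters stand 12 cm or more beyond its own in x, so a wide gripper body fits best with its wide side along y (left to right).
- plunger (a joint): Travel of the bell's plunger, m: 0 up, grows to 0.008 fully down. It springs back by itself; 1.7 N starts it moving and 5 N takes it fully down. The bell counts as rung from 0.004.
- plunger_top (a point): Centre of the top of the plunger's flat brass cap (22 mm across, 65 mm above the counter when up, 20 mm above the top of the dome). Press it straight down.
- round_decanter: Squat round clear glass decanter with a ball stopper, on the tray: belly 94 mm across, 169 mm high with the stopper, ball 38 mm across. Loose. Origin: centre of its underside, z up. The three bottles on the tray stand about 105 mm apart in a row, in any order.
- round_decanter_top (a point): Top of the ball stopper of the round decanter, on its axis, 169 mm above its underside.
- square_decanter: Square clear glass decanter with a cube stopper, on the tray: 70 by 70 mm, 172 mm high. Loose, to be left alone. Origin: centre of its underside.
- tall_bottle: Slender clear glass bottle with a cork, on the tray: 68 mm across, 199 mm high. Loose, to be left alone. Origin: centre of its underside.
- goblet: Goblet: stemmed clear glass with a wide bowl 76 mm across, mouth 68 mm across, 145 mm high, empty, on the marble board. Loose. Origin: centre of its foot, z up. The three glasses stand about 90 mm apart in a row, in any order.
- goblet_rim (a point): Centre of the goblet's mouth at the height of the rim, 145 mm above its foot.
- flute: Flute: tall narrow stemmed clear glass on the board, 48 mm across, foot 64 mm across, 190 mm high. Loose, to be left alone. Origin: centre of its foot.
- tumbler: Tumbler: clear glass without a stem on the board, 80 mm across, 85 mm high. Loose, to be left alone. Origin: centre of its underside.
- tray: Dark wooden tray under the decanters, 140 by 340 mm (its x and y), 12 mm thick, fixed, with two brass handles at its ends to 34 mm high. Origin: centre of its underside.
- board: Marble board under the glasses, 290 by 110 mm (its x and y), 12 mm thick, fixed. Origin: centre of its underside.
- bonbon_dish: Footed glass dish with a steel lid and knob, 78 mm across, 100 mm high, loose, to be left alone. Origin: centre of its underside.
- candlestick: Brass candlestick with a candle, foot 90 mm across, 182 mm high, on the right beside the board, loose, to be left alone. Origin: centre of its underside.
- trinket_box: Eight-sided dark wooden box with a brass band, 128 mm across, 80 mm high, on the left, loose, to be left alone. Origin: centre of its underside.

How it is judged:
By the outcome, as a careful person would: the job done as asked, in the order asked, and still so for the second after the job is handed in, with the robot touching nothing.
It also fails if it takes over 51 s, if anything falls off the work surface, if the arm or the gripper's body presses on something with over 40 N, if the wrist force passes 120 N, or if a joint passes its speed limit or range.

## Working session

There is one attempt and no reset: what is moved stays moved. The work goes in short steps, Python scripts to look and compute and a tool call to move; the robot and the scene stay as the last step left them, time stands still between calls to the robot, and variables do not carry over. Pictures are saved under pics/ and viewed, at most 10 in all, crops included, and the job is handed in when it is done.

Besides the shell and the picture viewer there is one more tool, called after ">>>" as name([rows], argument=value, ...), one row to a line, values as JSON. drive_tool: Moves the arm, as the interface text tells. Its arguments: {"type":"object","properties":{"moves":{"type":"array"},"force":{"type":"number"}},"required":["moves"]}

```bash
mkdir -p pics; cat > h.py <<'E'
from bench import *
import numpy as np, cv2
from scipy.spatial.transform import Rotation as Ro
def ray(p,rc):
    f=210/np.tan(np.radians(p["vfov"])/2)
    d=np.array([(rc[1]-p["cx"])/f,(rc[0]-p["cy"])/f]); u=d.copy()
    for _ in range(30): u=d/(1+p["k1"]*(u@u))
    R=np.array(p["R"]);t=np.array(p["t"])
    v=R.T@np.array([u[0],u[1],1]); return -R.T@t, v/np.linalg.norm(v)
def atz(p,rc,z):
    o,v=ray(p,rc); return o+v*(z-o[2])/v[2]
def tri(rays):
    A=0;b=0
    for o,v in rays:
        M=np.eye(3)-np.outer(v,v);A=A+M;b=b+M@o
    x=np.linalg.solve(A,b); return x,[np.linalg.norm((np.eye(3)-np.outer(v,v))@(x-o)) for o,v in rays]
def togo(target):
    s=observe(); q=s["eef_rot"]; R=Ro.from_quat([q[1],q[2],q[3],q[0]])
    print("t",s["t"],"pos",np.round(s["ee_pos"],4),"shift cm",np.round(R.inv().apply(np.array(target)-s["ee_pos"])*100,2)); return R
E
python3 - <<'E'
from h import *
s=observe();print(s)
ims=[]
P={c:camera_params(c) for c in("top","side")}
for c in P:
    im=grab_frame(c); cv2.imwrite(f"pics/{c}0.png",im[:,:,::-1])
Z=dict(plunger_top=.065,round_decanter_top=.181,goblet_rim=.157)
for l in Z:
    rs=[]
    for c in P:
        r=tip_of(l,c)
        for d in r[:3]: print(l,c,np.round(d["point"],1),round(d["conf"],2),np.round(atz(P[c],d["point"],Z[l]),3))
        if r: rs.append(ray(P[c],r[0]["point"]))
    if len(rs)==2: print(tri(rs))
for l in["flute","tumbler","square_decanter","tall_bottle","candlestick","bonbon_dish","trinket_box"]:
    for d in tip_of(l,"top")[:1]: print(l,np.round(d["point"]),round(d["conf"],2),np.round(atz(P["top"],d["point"],0.012),3))
print(Ro.from_quat(np.roll(s["eef_rot"],-1)).as_matrix().round(3))
print(observe()["t"])
E
```

```text
{'t': 0.0, 'joints': array([-1.40440686e+00,  3.13450498e-01,  1.49845000e+00,  5.81163869e-06,
        1.33099060e+00, -2.23388830e-01]), 'qd': array([-2.15768582e-05,  9.18207806e-04, -2.55814306e-04, -3.59754724e-04,
       -4.36237507e-04, -9.85157043e-04]), 'tau': array([ 9.68833738e-04, -4.12261963e+01, -2.59747320e+01, -1.49084399e-04,
        4.06236053e-03,  4.19962612e-05]), 'ee_pos': array([ 0.19944278, -0.48536121,  0.23072996]), 'eef_rot': array([-6.48874747e-04,  9.81069070e-01,  1.93657065e-01,  2.13210959e-05]), 'wrist_force': array([-0.25286474, -0.22565685,  0.29030991]), 'torque': array([-0.03863185,  0.03821904, -0.03020467]), 'grip_force': 0.0, 'finger_gap': 0.08535820503868254}
plunger_top top [262.8 221.8] 0.61 [0.388 0.181 0.065]
plunger_top side [268.9 333.6] 0.6 [0.396 0.185 0.065]
(array([0.39153193, 0.18091614, 0.05934148]), [np.float64(0.003742752697230006), np.float64(0.0037427526972301393)])
round_decanter_top top [163.3 200.6] 0.79 [0.625 0.222 0.181]
round_decanter_top top [180.9 244.7] 0.74 [0.583 0.116 0.181]
round_decanter_top side [251.6 239.9] 0.
[... 154 characters left out ...]
p [164.1 401. ] 0.55 [ 0.633 -0.263  0.157]
goblet_rim top [238.3 380. ] 0.22 [ 0.451 -0.21   0.157]
goblet_rim side [138.5 255.1] 0.9 [ 0.631 -0.259  0.157]
(array([ 0.63247045, -0.26403287,  0.1542543 ]), [np.float64(0.0012497869867858073), np.float64(0.001249786986785826)])
flute [240. 376.] 0.75 [ 0.454 -0.228  0.012]
tumbler [209. 386.] 0.62 [ 0.537 -0.256  0.012]
square_decanter [178. 247.] 0.9 [0.617 0.124 0.012]
tall_bottle [183. 284.] 0.97 [0.605 0.022 0.012]
candlestick [210. 444.] 0.69 [ 0.536 -0.416  0.012]
bonbon_dish [253. 289.] 0.69 [0.417 0.008 0.012]
trinket_box [211. 136.] 0.95 [0.524 0.428 0.012]
[[ 0.925  0.38  -0.   ]
 [ 0.38  -0.925  0.001]
 [ 0.    -0.001 -1.   ]]
0.75
```

View pics/top0.png

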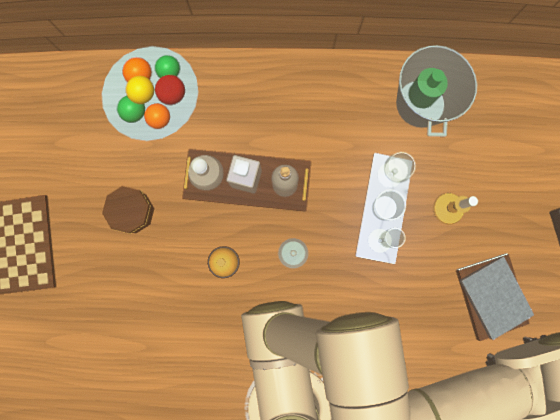

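View pics/side0.png

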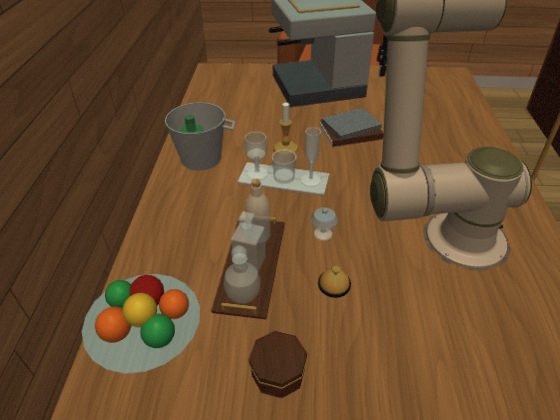

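The top view shows the round decanter's ball at (row 166, col 199), the bell at (262, 223) and the goblet as the farthest glass at (168, 399). The side view agrees: ball (255, 239), bell (282, 335), goblet (140, 256). These match the networks' first hits. I'm moving toward the bell and squaring the tool on the way.

>>> drive_tool([
  [0, [2, -2.6, 0], [0, 0, 4.5]],
  [0, [4.4, -5.8, 0], [0, 0, 9]],
  [0, [6.8, -9, 0], [0, 0, 13.5]],
  [0, [9.4, -12.3, 0], [0, 0, 18]],
  [0, [12, -15.7, 0], [0, 0, 22.3]],
], force=20)

```text
t: 1.17
ee_pos: [0.2505, -0.2944, 0.2312]
eef_rot: [0.0, 1.0, -0.002, 0.0]
wrist_force: [0.7, 0.0, -0.1]
finger_gap: 0.0252
grip_force: 0.0
```

```bash
python3 -c "
from h import *
R=togo([.385,.181,.2]);print(R.as_matrix().round(3));print(observe()['joints'].round(2),observe()['finger_gap'])"
```

```text
t 1.1667 pos [ 0.2505 -0.2944  0.2312] shift cm [ 13.26 -47.59   3.12]
[[ 1.    -0.004  0.   ]
 [-0.004 -1.    -0.   ]
 [ 0.     0.    -1.   ]]
[-1.17 -0.    1.87  0.    1.27  0.4 ] 0.025172381166875972
```

>>> drive_tool([
  [0, [1, -3.3, 0], [0, 0, 0]],
  [0, [2, -6.6, 0], [0, 0, 0]],
  [0, [3, -9.9, 0], [0, 0, 0]],
  [0, [4, -13.2, 0], [0, 0, 0]],
  [0, [5, -16.5, 0], [0, 0, 0]],
])

```text
t: 1.58
ee_pos: [0.3004, -0.1296, 0.2315]
eef_rot: [0.0, 1.0, -0.0, 0.0]
wrist_force: [0.3, -0.7, -0.5]
finger_gap: -0.0003
grip_force: 0.0
```

>>> drive_tool([
  [0, [1, -3.3, 0], [0, 0, 0]],
  [0, [2, -6.6, 0], [0, 0, 0]],
  [0, [3, -9.9, 0], [0, 0, 0]],
  [0, [4, -13.2, 0], [0, 0, 0]],
  [0, [5, -16.5, 0], [0, 0, 0]],
])

```text
t: 2.0
ee_pos: [0.3504, 0.0356, 0.2316]
eef_rot: [0.0, 1.0, 0.0, 0.001]
wrist_force: [0.5, -1.6, 0.5]
finger_gap: 0.0001
grip_force: 0.0
```

```bash
python3 -c "
from h import *
R=togo([.385,.181,.2]);print(observe()['joints'].round(2),observe()['finger_gap'])"
```

```text
t 2.0 pos [0.3504 0.0356 0.2316] shift cm [  3.47 -14.53   3.16]
[-0.24 -0.09  1.95 -0.    1.28  1.34] 5.4695011362589564e-05
```

>>> drive_tool([
  [0, [1, -3.3, 0], [0, 0, 0]],
  [0, [2, -6.6, 0], [0, 0, 0]],
  [0, [2.8, -10, 0], [0, 0, 0]],
  [0, [3.3, -13, 0], [0, 0, 0]],
  [0, [3.5, -14.5, 0], [0, 0, 0]],
])

```text
t: 2.42
ee_pos: [0.3852, 0.1816, 0.2312]
eef_rot: [-0.0, 1.0, 0.001, 0.0]
wrist_force: [-0.4, -0.2, 0.1]
finger_gap: 0.0001
grip_force: 0.0
```

>>> drive_tool([
  [0, [0, 0, 1.5], [0, 0, 0]],
  [0, [0, 0, 3], [0, 0, 0]],
  [0, [0, 0, 3], [0, 0, 0]],
  [0, [0, 0, 3], [0, 0, 0]],
  [0, [0, 0, 3], [0, 0, 0]],
])

```text
t: 2.83
ee_pos: [0.3856, 0.1788, 0.2022]
eef_rot: [-0.0, 1.0, 0.0, 0.001]
wrist_force: [-0.0, -0.4, 0.8]
finger_gap: 0.0
grip_force: 0.0
```

```bash
cat > look.py <<'E'
from h import *
import sys
def look(labels,Z,name):
    P=camera_params("wrist"); im=grab_frame("wrist"); im=im[:,:,::-1].copy()
    out={}
    for l,z in zip(labels,Z):
        for i,d in enumerate(tip_of(l,"wrist")[:3]):
            r,c=d["point"]; out.setdefault(l,[]).append(atz(P,d["point"],z)); print(l,np.round(d["point"],1),round(d["conf"],2),np.round(out[l][-1],4))
            cv2.circle(im,(int(c),int(r)),3,(0,0,255),1)
        for d in trace(l,"wrist")[:1]: print(' region',np.round(d["point"],1),round(d["conf"],2),d["region"].sum())
    cv2.imwrite(f"pics/{name}.png",im); return P,out
E
python3 - <<'E'
from look import *
P,o=look(["plunger_top","bell","round_decanter_top"],[.065,0,.181],"w1")
togo(o["plunger_top"][0] if "plunger_top" in o else [.39,.181,.065])
E
```

```text
plunger_top [196.7 280.4] 0.68 [0.3892 0.183  0.065 ]
 region [191.5 281. ] 0.71 526
bell [181.  277.7] 0.72 [0.3877 0.1865 0.    ]
 region [177.7 279.3] 0.84 6161
round_decanter_top [197.8 280.3] 0.47 [0.4203 0.1815 0.181 ]
t 3.1833 pos [0.3853 0.1788 0.2016] shift cm [ 0.39 -0.42 13.66]
```

View pics/w1.png

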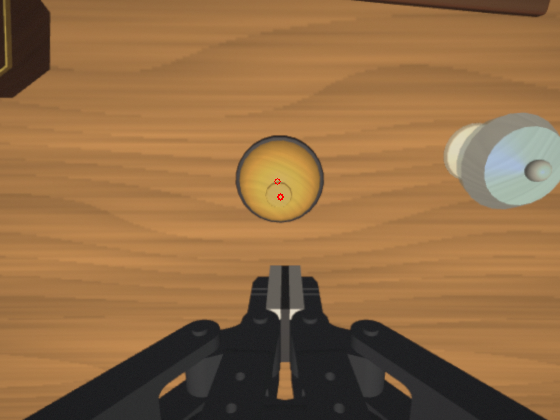

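The wrist picture shows the bell's foot circle centred near (179, 280) and its cap near (195, 280). Both put the plunger at about (0.389, 0.1835), so I'm descending above it.

>>> drive_tool([
  [0, [0.2, -0.2, 2.5], [0, 0, 0]],
  [0, [0.35, -0.45, 5.5], [0, 0, 0]],
  [0, [0.35, -0.45, 8.5], [0, 0, 0]],
  [0, [0.35, -0.45, 10.5], [0, 0, 0]],
  [0, [0.35, -0.45, 11.6], [0, 0, 0]],
])

```text
t: 3.6
ee_pos: [0.3876, 0.1831, 0.0831]
eef_rot: [0.0, 1.0, 0.0, -0.002]
wrist_force: [-0.7, -0.1, -0.7]
finger_gap: -0.0
grip_force: 0.0
```

>>> drive_tool([
  [0, [0, 0, 0.2], [0, 0, 0]],
  [0, [0, 0, 0.5], [0, 0, 0]],
  [0, [0, 0, 0.8], [0, 0, 0]],
  [0, [0, 0, 0.8], [0, 0, 0]],
  [0, [0, 0, 0.8], [0, 0, 0]],
])

```text
t: 4.02
ee_pos: [0.389, 0.1834, 0.0778]
eef_rot: [-0.0, 1.0, 0.0, 0.001]
wrist_force: [-0.7, 0.1, 0.2]
finger_gap: 0.0
grip_force: 0.0
```

```bash
python3 - <<'E'
from look import *
P=camera_params("side");im=grab_frame("side");cv2.imwrite("pics/s1.png",cv2.resize(im[200:320,270:400,::-1],None,fx=4,fy=4))
im=grab_frame("wrist");cv2.imwrite("pics/w2.png",im[:,:,::-1])
s=observe();print(s["t"],s["ee_pos"],s["wrist_force"])
E
```

```text
4.1167 [0.38896467 0.18339723 0.07781501] [ 0.49761902 -0.11180934  0.65783146]
```

View pics/s1.png

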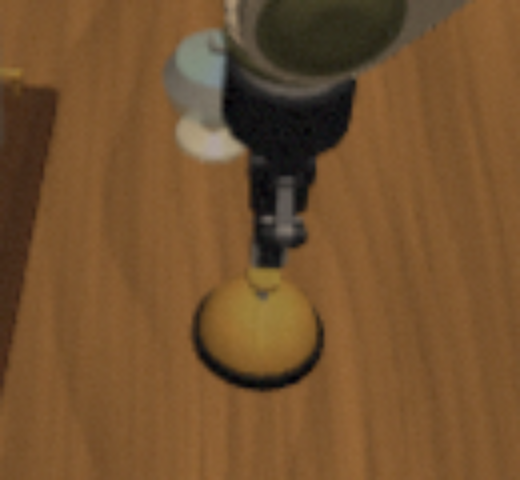

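View pics/w2.png

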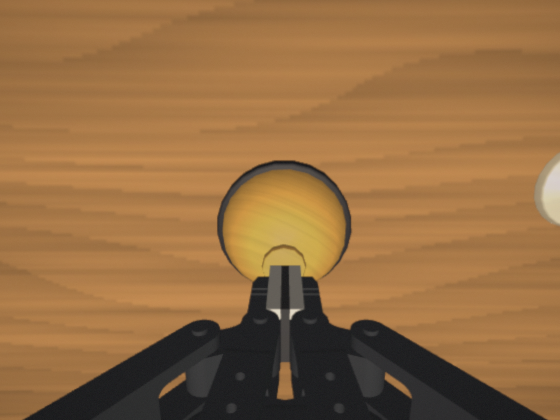

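The fingertips are centred just above the cap in both pictures: cap arc (245–266, 285), fingers at (266, 285). Now I'm pressing slowly.

>>> drive_tool([
  [0, [0, 0, 0.5], [0, 0, 0]],
  [0, [0, 0, 0.9], [0, 0, 0]],
  [0, [0, 0, 1.2], [0, 0, 0]],
  [0, [0, 0, 1.4], [0, 0, 0]],
  [0, [0, 0, 1.5], [0, 0, 0]],
])

```text
t: 4.53
ee_pos: [0.3885, 0.1833, 0.062]
eef_rot: [0.0, 1.0, 0.0, -0.0]
wrist_force: [-1.0, -0.3, 2.7]
finger_gap: 0.0001
grip_force: 1.4
```

>>> drive_tool([
  [0, [0, 0, 0.1], [0, 0, 0]],
  [0, [0, 0, 0.2], [0, 0, 0]],
  [0, [0, 0, 0.3], [0, 0, 0]],
  [0, [0, 0, 0.35], [0, 0, 0]],
  [0, [0, 0, 0.35], [0, 0, 0]],
])

```text
t: 4.95
ee_pos: [0.3886, 0.1834, 0.0588]
eef_rot: [0.0, 1.0, 0.0, -0.0]
wrist_force: [-2.6, 0.7, 4.2]
finger_gap: 0.0002
grip_force: 2.1
```

```bash
python3 - <<'E'
from look import *
f=[]
for i in range(4):
    s=observe(); f.append(s["wrist_force"]); grab_frame("side")
print(np.round(f,2),s["t"],s["ee_pos"])
E
```

```text
[[-2.61  0.68  4.21]
 [-2.22 -1.14  3.88]
 [-2.22 -0.91  3.96]
 [-1.57 -0.77  4.14]] 5.1 [0.38857532 0.18333307 0.05883097]
```

The force is a steady 4 N, about 5.6 mm of travel, so the bell has rung. I'm releasing straight up.

>>> drive_tool([
  [0, [0, 0, -0.3], [0, 0, 0]],
  [0, [0, 0, -0.8], [0, 0, 0]],
  [0, [0, 0, -1.8], [0, 0, 0]],
  [0, [0, 0, -3.8], [0, 0, 0]],
  [0, [0, 0, -7], [0, 0, 0]],
])

```text
t: 5.57
ee_pos: [0.3875, 0.1831, 0.1282]
eef_rot: [0.0, 1.0, 0.0, -0.002]
wrist_force: [-0.5, -0.2, -0.1]
finger_gap: -0.0001
grip_force: 0.0
```

>>> drive_tool([
  [0, [0, 0, -3.5], [0, 0, 0]],
  [0, [0, 0, -7], [0, 0, 0]],
  [0, [0, 0, -10], [0, 0, 0]],
  [0, [0, 0, -12], [0, 0, 0]],
  [0, [0, 0, -13], [0, 0, 0]],
])

```text
t: 5.98
ee_pos: [0.3894, 0.1835, 0.262]
eef_rot: [-0.0, 1.0, 0.0, 0.003]
wrist_force: [0.7, -0.5, 0.8]
finger_gap: 0.0004
grip_force: 0.0
```

```bash
python3 - <<'E'
from look import *
P,o=look(["round_decanter_top"],[.181],"w3")
p=camera_params("side");grab_frame("side");d=tip_of("plunger_top","side");print(d[:1],atz(p,d[0]["point"],.065) if d else 0)
togo([.625,.223,.25])
E
```

```text
[{'point': [271.4, 334.8], 'conf': 0.57}] [0.39314744 0.19354638 0.065     ]
t 6.2333 pos [0.3883 0.1833 0.2579] shift cm [23.67 -3.96  0.75]
```

View pics/w3.png

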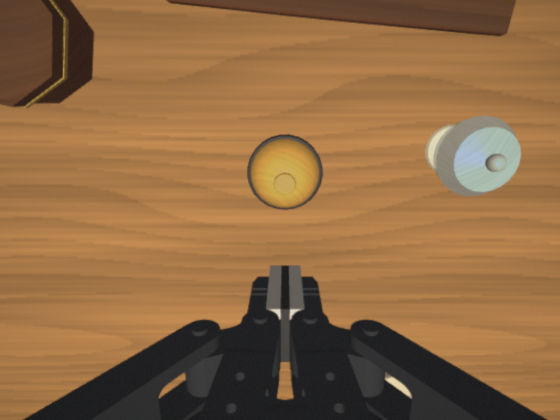

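The bell stands upright at (172, 285) with its plunger up (184, 285). Next I'm approaching the decanter and looking again before the final part.

>>> drive_tool([
  [0, [3, -0.8, 0], [0, 0, 0]],
  [0, [6.5, -1.6, 0], [0, 0, 0]],
  [0, [10, -2.5, 0], [0, 0, 0]],
  [0, [12.5, -3.3, 0], [0, 0, 0]],
  [0, [14, -4, 0], [0, 0, 0]],
])

```text
t: 6.65
ee_pos: [0.5304, 0.2235, 0.2566]
eef_rot: [0.0, 1.0, -0.0, -0.001]
wrist_force: [-0.6, -1.0, 0.4]
finger_gap: -0.0003
grip_force: 0.0
```

>>> drive_tool([
  [0, [0, 0, 0], [0, 0, 0]],
  [0, [0, 0, 0], [0, 0, 0]],
  [0, [0, 0, 0], [0, 0, 0]],
  [0, [0, 0, 0], [0, 0, 0]],
  [0, [0, 0, 0], [0, 0, 0]],
])

```text
t: 7.07
ee_pos: [0.5281, 0.2233, 0.2591]
eef_rot: [-0.0, 1.0, 0.0, 0.0]
wrist_force: [0.4, 0.3, 0.2]
finger_gap: -0.0
grip_force: 0.0
```

```bash
python3 - <<'E'
from look import *
P,o=look(["round_decanter_top"],[.181],"w4")
togo([.625,.223,.25])
E
```

```text
round_decanter_top [ 64.3 272.1] 0.55 [0.6271 0.2314 0.181 ]
 region [ 73.5 278. ] 0.82 8979
t 7.2167 pos [0.5284 0.2233 0.2591] shift cm [9.66 0.04 0.91]
```

View pics/w4.png

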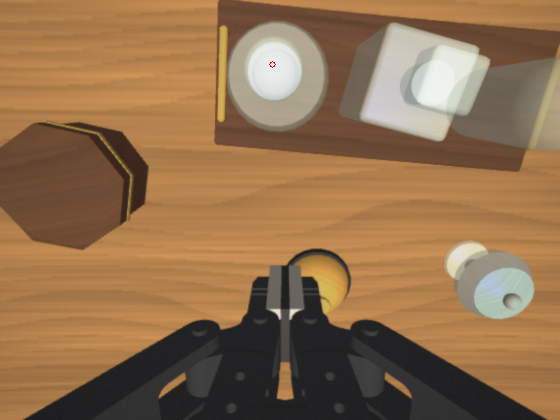

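The ball stopper's outline is centred at about (70, 274.5) and the belly at (76, 278). I'll convert both to positions.

```bash
python3 - <<'E'
from h import *
P=camera_params("wrist")
print(atz(P,(70,274.5),.162),atz(P,(76.5,278),.06),atz(P,(64.3,272.1),.181))
E
```

```text
[0.62567984 0.23058165 0.162     ] [0.62745889 0.23027678 0.06      ] [0.62737358 0.23142048 0.181     ]
```

>>> drive_tool([
  [0, [2.5, -0.2, 0], [0, 0, 0]],
  [0, [5.5, -0.4, 0], [0, 0, 0]],
  [0, [8, -0.6, 0], [0, 0, 0]],
  [0, [9.4, -0.7, 0], [0, 0, 0]],
  [0, [9.8, -0.7, 0], [0, 0, 0]],
])

```text
t: 7.63
ee_pos: [0.628, 0.2301, 0.2578]
eef_rot: [0.0, 1.0, -0.0, -0.0]
wrist_force: [-0.3, -0.4, -0.3]
finger_gap: 0.0
grip_force: 0.0
```

>>> drive_tool([
  [0, [0, 0, 1.2], [0, 0, 0]],
  [0, [0, 0, 2.8], [0, 0, 0]],
  [0, [0, 0, 4.2], [0, 0, 0]],
  [0, [0, 0, 5.2], [0, 0, 0]],
  [0, [0, 0, 5.8], [0, 0, 0]],
])

```text
t: 8.05
ee_pos: [0.6259, 0.2305, 0.1998]
eef_rot: [0.0, 1.0, 0.0, -0.001]
wrist_force: [-0.1, -0.9, -0.5]
finger_gap: -0.0
grip_force: 0.0
```

>>> drive_tool([
  [0, [0, 0, 0], [0, 0, 0]],
  [0, [0, 0, 0], [0, 0, 0]],
  [0, [0, 0, 0], [0, 0, 0]],
  [0, [0, 0, 0], [0, 0, 0]],
  [0, [0, 0, 0], [0, 0, 0]],
])

```text
t: 8.47
ee_pos: [0.6268, 0.2305, 0.2015]
eef_rot: [-0.0, 1.0, 0.0, 0.001]
wrist_force: [-0.7, 0.1, -1.1]
finger_gap: 0.0002
grip_force: 0.0
```

```bash
python3 - <<'E'
from h import *
togo([.6265,.2305,.201])
im=grab_frame("side");cv2.imwrite("pics/s2.png",cv2.resize(im[170:330,190:340,::-1],None,fx=3.5,fy=3.5))
E
```

```text
t 8.4667 pos [0.6268 0.2305 0.2015] shift cm [-0.03  0.    0.05]
```

View pics/s2.png

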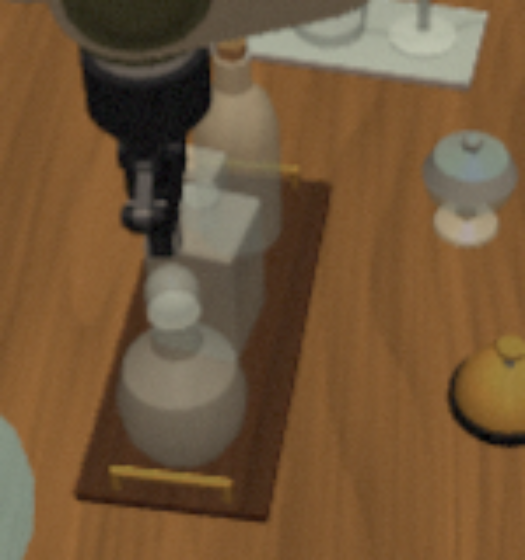

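The fingertips (253, 163 in the crop) hover just above the ball top (about 268, 170), in line with the decanter's leaning axis. I'm holding still here for more than two seconds.

>>> drive_tool([
  [0, [0, 0, 0], [0, 0, 0]],
  [0, [0, 0, 0], [0, 0, 0]],
  [0, [0, 0, 0], [0, 0, 0]],
  [0, [0, 0, 0], [0, 0, 0]],
  [0, [0, 0, 0], [0, 0, 0]],
])

```text
t: 8.93
ee_pos: [0.6266, 0.2305, 0.2008]
eef_rot: [-0.0, 1.0, 0.0, 0.0]
wrist_force: [-0.0, 0.7, -0.0]
finger_gap: 0.0001
grip_force: 0.0
```

>>> drive_tool([
  [0, [0, 0, 0], [0, 0, 0]],
  [0, [0, 0, 0], [0, 0, 0]],
  [0, [0, 0, 0], [0, 0, 0]],
  [0, [0, 0, 0], [0, 0, 0]],
  [0, [0, 0, 0], [0, 0, 0]],
])

```text
t: 9.35
ee_pos: [0.6266, 0.2305, 0.2008]
eef_rot: [-0.0, 1.0, 0.0, -0.0]
wrist_force: [0.5, -0.5, -0.3]
finger_gap: -0.0
grip_force: 0.0
```

>>> drive_tool([
  [0, [0, 0, 0], [0, 0, 0]],
  [0, [0, 0, 0], [0, 0, 0]],
  [0, [0, 0, 0], [0, 0, 0]],
  [0, [0, 0, 0], [0, 0, 0]],
  [0, [0, 0, 0], [0, 0, 0]],
])

```text
t: 9.77
ee_pos: [0.6266, 0.2305, 0.2008]
eef_rot: [-0.0, 1.0, 0.0, -0.0]
wrist_force: [0.2, -0.3, 0.6]
finger_gap: 0.0006
grip_force: 0.0
```

>>> drive_tool([
  [0, [0, 0, 0], [0, 0, 0]],
  [0, [0, 0, 0], [0, 0, 0]],
  [0, [0, 0, 0], [0, 0, 0]],
  [0, [0, 0, 0], [0, 0, 0]],
  [0, [0, 0, 0], [0, 0, 0]],
])

```text
t: 10.18
ee_pos: [0.6266, 0.2305, 0.2008]
eef_rot: [-0.0, 1.0, 0.0, -0.0]
wrist_force: [0.7, 0.4, -0.9]
finger_gap: -0.0001
grip_force: 0.0
```

>>> drive_tool([
  [0, [0, 0, 0], [0, 0, 0]],
  [0, [0, 0, 0], [0, 0, 0]],
  [0, [0, 0, 0], [0, 0, 0]],
  [0, [0, 0, 0], [0, 0, 0]],
  [0, [0, 0, 0], [0, 0, 0]],
])

```text
t: 10.6
ee_pos: [0.6266, 0.2305, 0.2008]
eef_rot: [-0.0, 1.0, 0.0, 0.0]
wrist_force: [0.1, -0.5, -0.4]
finger_gap: 0.0
grip_force: 0.0
```

>>> drive_tool([
  [0, [0, 0, 0], [0, 0, 0]],
  [0, [0, 0, 0], [0, 0, 0]],
  [0, [0, 0, 0], [0, 0, 0]],
  [0, [0, 0, 0], [0, 0, 0]],
  [0, [0, 0, 0], [0, 0, 0]],
])

```text
t: 11.02
ee_pos: [0.6266, 0.2305, 0.2008]
eef_rot: [0.0, 1.0, 0.0, 0.0]
wrist_force: [0.1, -0.8, -0.3]
finger_gap: -0.0003
grip_force: 0.0
```

>>> drive_tool([
  [0, [0, 0, -2], [0, 0, 0]],
  [0, [0, 0, -4], [0, 0, 0]],
  [0, [0, 0, -5.5], [0, 0, 0]],
  [0, [0, 0, -6], [0, 0, 0]],
  [0, [-2, 0, -6], [0, 0, 0]],
])

```text
t: 11.43
ee_pos: [0.6084, 0.2299, 0.2609]
eef_rot: [-0.0, 1.0, -0.0, 0.001]
wrist_force: [-0.3, 0.3, -0.0]
finger_gap: -0.0001
grip_force: 0.0
```

>>> drive_tool([
  [0, [-0.6, 3, 0], [0, 0, 0]],
  [0, [-1.2, 6.5, 0], [0, 0, 0]],
  [0, [-1.8, 10, 0], [0, 0, 0]],
  [0, [-2.4, 13.5, 0], [0, 0, 0]],
  [0, [-3, 17, 0], [0, 0, 0]],
])

```text
t: 11.85
ee_pos: [0.5759, 0.059, 0.2601]
eef_rot: [-0.0, 1.0, 0.0, -0.0]
wrist_force: [1.2, 0.5, 0.2]
finger_gap: -0.0002
grip_force: 0.0
```

>>> drive_tool([
  [0, [-0.5, 3.5, 0], [0, 0, 0]],
  [0, [-1, 7, 0], [0, 0, 0]],
  [0, [-1.5, 10.5, 0], [0, 0, 0]],
  [0, [-2, 14, 0], [0, 0, 0]],
  [0, [-2.5, 17.5, 0], [0, 0, 0]],
])

```text
t: 12.27
ee_pos: [0.5511, -0.1161, 0.2602]
eef_rot: [-0.0, 1.0, 0.0, -0.0]
wrist_force: [0.3, -0.1, 0.7]
finger_gap: -0.0003
grip_force: 0.0
```

>>> drive_tool([
  [0, [-0.6, 3.5, 0], [0, 0, 0]],
  [0, [-1.2, 7, 0], [0, 0, 0]],
  [0, [-1.8, 10.5, 0], [0, 0, 0]],
  [0, [-2.2, 13.3, 0], [0, 0, 0]],
  [0, [-2.4, 14.7, 0], [0, 0, 0]],
])

```text
t: 12.68
ee_pos: [0.5268, -0.2646, 0.2598]
eef_rot: [-0.0, 1.0, -0.001, -0.001]
wrist_force: [0.8, 0.5, -1.0]
finger_gap: 0.0005
grip_force: 0.0
```

>>> drive_tool([
  [0, [0, 0, 0], [0, 0, 0]],
  [0, [0, 0, 0], [0, 0, 0]],
  [0, [0, 0, 0], [0, 0, 0]],
  [0, [0, 0, 0], [0, 0, 0]],
  [0, [0, 0, 0], [0, 0, 0]],
])

```text
t: 13.1
ee_pos: [0.5283, -0.2604, 0.261]
eef_rot: [-0.0, 1.0, 0.001, 0.0]
wrist_force: [-0.4, -0.1, -0.2]
finger_gap: 0.0002
grip_force: 0.0
```

```bash
python3 - <<'E'
from look import *
P,o=look(["goblet_rim"],[.157],"w5")
togo([.632,-.263,.177])
E
```

```text
goblet_rim [ 59.2 290.3] 0.56 [ 0.6325 -0.263   0.157 ]
 region [ 61.4 292. ] 0.79 9961
t 13.25 pos [ 0.5281 -0.261   0.2609] shift cm [10.39  0.22  8.39]
```

View pics/w5.png

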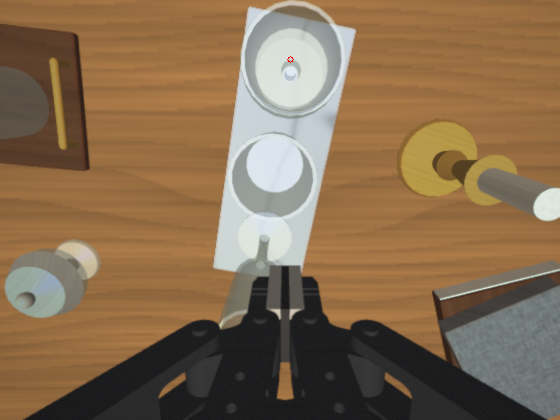

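The wrist view confirms the goblet: its wide mouth is centred near (58, 291), with the stem visible below and the tumbler and flute nearer. The network's point agrees. I'm moving over it and down.

>>> drive_tool([
  [0, [2.5, 0.1, 0], [0, 0, 0]],
  [0, [5.5, 0.2, 0], [0, 0, 0]],
  [0, [8.3, 0.25, 0], [0, 0, 0]],
  [0, [9.9, 0.25, 0], [0, 0, 0]],
  [0, [10.4, 0.25, 0], [0, 0, 0]],
])

```text
t: 13.67
ee_pos: [0.6336, -0.2633, 0.2596]
eef_rot: [-0.0, 1.0, 0.001, -0.0]
wrist_force: [0.1, -0.0, -0.6]
finger_gap: 0.0001
grip_force: 0.0
```

>>> drive_tool([
  [0, [0, 0, 1.7], [0, 0, 0]],
  [0, [0, 0, 4], [0, 0, 0]],
  [0, [0, 0, 6.3], [0, 0, 0]],
  [0, [0, 0, 7.8], [0, 0, 0]],
  [0, [0, 0, 8.3], [0, 0, 0]],
])

```text
t: 14.08
ee_pos: [0.6306, -0.2635, 0.1752]
eef_rot: [-0.001, 1.0, 0.0, -0.002]
wrist_force: [-0.5, -1.0, -0.3]
finger_gap: 0.0
grip_force: 0.0
```

>>> drive_tool([
  [0, [0, 0, 0], [0, 0, 0]],
  [0, [0, 0, 0], [0, 0, 0]],
  [0, [0, 0, 0], [0, 0, 0]],
  [0, [0, 0, 0], [0, 0, 0]],
  [0, [0, 0, 0], [0, 0, 0]],
])

```text
t: 14.5
ee_pos: [0.6321, -0.2641, 0.1787]
eef_rot: [0.0, 1.0, 0.0, 0.001]
wrist_force: [-0.5, -0.5, 0.3]
finger_gap: -0.0005
grip_force: 0.0
```

```bash
python3 - <<'E'
from h import *
togo([.632,-.2635,.177])
im=grab_frame("side");cv2.imwrite("pics/s3.png",cv2.resize(im[80:230,190:340,::-1],None,fx=3.5,fy=3.5))
E
```

```text
t 14.5 pos [ 0.6321 -0.2641  0.1787] shift cm [-0.01 -0.06  0.17]
```

View pics/s3.png

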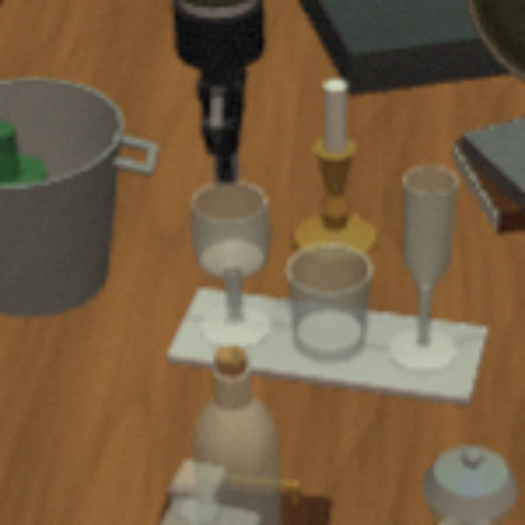

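The fingertips (182, 227 in the crop) hover centred just above the goblet's mouth (rim centre about (200, 230)). Everything else is standing as before. I'll hold still for two seconds, then hand in.

>>> drive_tool([
  [0, [0, 0, 0], [0, 0, 0]],
  [0, [0, 0, 0], [0, 0, 0]],
  [0, [0, 0, 0], [0, 0, 0]],
  [0, [0, 0, 0], [0, 0, 0]],
  [0, [0, 0, 0], [0, 0, 0]],
])

```text
t: 14.97
ee_pos: [0.6319, -0.264, 0.1778]
eef_rot: [-0.0, 1.0, 0.0, 0.0]
wrist_force: [-0.9, -0.9, 0.6]
finger_gap: -0.0002
grip_force: 0.0
```

>>> drive_tool([
  [0, [0, 0, 0], [0, 0, 0]],
  [0, [0, 0, 0], [0, 0, 0]],
  [0, [0, 0, 0], [0, 0, 0]],
  [0, [0, 0, 0], [0, 0, 0]],
  [0, [0, 0, 0], [0, 0, 0]],
])

```text
t: 15.38
ee_pos: [0.6319, -0.264, 0.1778]
eef_rot: [-0.0, 1.0, 0.0, -0.0]
wrist_force: [-0.2, 0.7, 0.3]
finger_gap: -0.0001
grip_force: 0.0
```

>>> drive_tool([
  [0, [0, 0, 0], [0, 0, 0]],
  [0, [0, 0, 0], [0, 0, 0]],
  [0, [0, 0, 0], [0, 0, 0]],
  [0, [0, 0, 0], [0, 0, 0]],
  [0, [0, 0, 0], [0, 0, 0]],
])

```text
t: 15.8
ee_pos: [0.6319, -0.264, 0.1778]
eef_rot: [-0.0, 1.0, 0.0, 0.0]
wrist_force: [0.3, -0.0, 0.7]
finger_gap: 0.0001
grip_force: 0.0
```

>>> drive_tool([
  [0, [0, 0, 0], [0, 0, 0]],
  [0, [0, 0, 0], [0, 0, 0]],
  [0, [0, 0, 0], [0, 0, 0]],
  [0, [0, 0, 0], [0, 0, 0]],
  [0, [0, 0, 0], [0, 0, 0]],
])

```text
t: 16.22
ee_pos: [0.6319, -0.264, 0.1778]
eef_rot: [-0.0, 1.0, 0.0, 0.0]
wrist_force: [-0.7, 1.0, 0.2]
finger_gap: 0.0004
grip_force: 0.0
```

>>> drive_tool([
  [0, [0, 0, 0], [0, 0, 0]],
  [0, [0, 0, 0], [0, 0, 0]],
  [0, [0, 0, 0], [0, 0, 0]],
  [0, [0, 0, 0], [0, 0, 0]],
  [0, [0, 0, 0], [0, 0, 0]],
])

```text
t: 16.63
ee_pos: [0.6319, -0.264, 0.1778]
eef_rot: [-0.0, 1.0, 0.0, 0.0]
wrist_force: [0.3, -0.3, -0.1]
finger_gap: -0.0
grip_force: 0.0
```

```bash
python3 -c "
from h import *
togo([.632,-.2635,.177]);print(job_done())"
```

```text
t 16.6333 pos [ 0.6319 -0.264   0.1778] shift cm [ 0.01 -0.05  0.08]
the job is handed in; nothing more can be done
None
```

I rang the bell with about 4 N, held still about 2 cm above the round decanter's stopper for 2.5 s, and finished hovering about 2 cm above the goblet's mouth, touching nothing but the bell; I handed it in at 16.6 s.

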